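# Clamp the turned part in the swing-strap fixture

### The arm

A 6-joint arm with a two-finger parallel gripper is mounted at the origin on the work surface. World frame = base frame: x ahead of the robot, y to its left, z up, the work surface at z = 0. Lengths are in m, angles in degrees, forces in N, time in s.
With the tool pointing down it reaches from about 0.35 to 0.875 m from the base axis. Payload 4.2 kg.
Tool frame: the origin (TCP) lies between the finger pads; the fingertips stand 19 mm ahead of it and the grasp point (between the pads) is the TCP; z points along the fingers, y is the line along which they close (so a half turn about z gives the same grasp; the last joint's range is limited). The gripper opens to 87 mm and grips with 3 to 60 N. Pads are 19 mm wide; open, the fingers measure 117 mm over their backs; the gripper's body (75 mm by 190 mm) begins 51 mm behind the grasp point.
Start: joints at [-61.902, 22.042, 0.453, 0, -68.411, -14.817], TCP at [0.144, -0.608, 0.242] pointing down, gripper open.
Joint ranges: [-179.83, 179.83], [-69.29, 118.12], [-61.27, 80.66], [-181.25, 117.63], [-171.15, -9.14], [-177.46, 177.46]. Speed limits (degrees/s): [159.86, 159.86, 180, 180, 180, 180].

### API

Orientations are given as a 3x3 rotation matrix whose columns are the frame's x, y, z axes.
In Python, from station import r gives the robot as it stands.
- The arm moves only by the tool drive_tool, never from a script. Its argument "steps" is one flat list of numbers, 7 for each row, row after row: the turn, a rotation vector about the tool's x, y, z in rad, then the shift along the tool's x, y, z in m, then the opening, from 0 (shut) to 1 (fully open). A call has 1 to 10 rows; each row shifts and turns the commanded pose from where the row before left it, along the tool's axes as they then stand; what a row does not reach is not made up. A row lasts 1/12 s, in which the tool goes at most 41.7 mm and 7.16 degrees, less where a joint would pass 70% of its speed; a pose out of reach is approached as far as the arm can. A call is refused whole if a number of a shift passes 0.0417 or a number of a turn 0.125, either way. A call with a gripper value outside its range is refused whole. The fingers move at their own pace and stop on an object; the grip force is fixed at half the most. Time passes only in rows, so rows that do not move let the fingers close. It gives the time, the measured TCP pose, the force, the opening and the grip force at its end, in the units of the state.
- r.sense(): the state, without advancing time (a new reading comes with each control period).
- r.capture(name): name is "scene" or "top"; returns the picture (480x640x3 uint8, blue, green, red); there is no depth.
- r.camera_params(name): a dict with "camera_matrix" (3x3 intrinsics, pixels), "extrinsics" (4x4, takes a point from world to camera coordinates). Camera axes: x right, y down, z forward; pixel columns grow to the right and rows downward; lengths in m; the calibration is good to about 2 mm. A picture is of the moment at which its call begins. camera_params takes no time and is no camera call.
- r.finish_job(): hands the job in; it is judged then, once.
The state is a dict: "time_s": time; "joints": joint angles; "joint_velocities": joint speeds; "effort": joint torques, N m; "tcp_pos": TCP position; "ee_rot": TCP orientation; "wrist_force": force on the tool from outside, world axes, zero at the start; "moment": the same for the moment, N m; "gripper_width": opening from 0.0 (shut) to 1.0 (fully open); "gripper_force": force on a finger pad.
Only numpy, scipy, OpenCV 4.12 (cv2) and the standard library are available. Lean on these libraries where they do the work, as an engineer would, in place of code of your own. Each camera call takes 0.05 s, during which the arm holds its last target. There are 200 camera calls.

### The job

Clamp the turned part in its fixture: push the swing strap by its upright post through its quarter turn, clockwise, until it stops over the part. Then tighten the T-bar knob clockwise until it bites (it suddenly gets much stiffer), give it one eighth of a turn more from there and let go, leaving it tight. Do not overtighten it, leave the part sitting in its nest, and do not disturb the other things on the bench.

Things in the scene. Friction and masses are not known exactly. Their poses are not given: they have to be found in the camera images.
- fixture: Fixed dark steel fixture. Origin at bench level on the vertical pivot axis shared by strap, washer and knob; x points to the part's nest, y to the parked strap, z up. Base plate x -70 to 155, y +-65, 16 mm thick; riser of diameter 36 mm under the strap; nest block 66 x 66 mm, top at 36 mm, centred at x = 100 mm; stop pin of diameter 12 mm, top at 72 mm, at x = 45, y = -23.5 mm.
- strap (a joint): Angle of the flat steel strap (34 mm wide, 14 mm thick, underside 60 mm above the bench, end 125 mm from the pivot axis), rad, growing clockwise seen from above. 0: parked, pointing along the fixture's +y; 1.57: at its end stop, along the fixture's +x, over the part. Friction about 0.12 N m: it stays where it is left.
- handle_post (a point): Centre of the black upright post on top of the strap, by which it is pushed: diameter 14 mm, its black part from 78 to 110 mm above the bench (this point lies 94 mm above it), 105 mm from the pivot axis.
- clamp_knob (a joint): Angle of the T-bar knob, rad, growing clockwise (tightening) seen from above. Starts at 0 to 0.8 and bites after 0.5 to 2.1 rad of free turning. It takes about 0.03 N m running free and 0.3 N m once it bites (about 1 N, then 8 N, sideways on the bar 38 mm from the axis). Stays where it is left; no hard stop soon after the bite.
- knob_centre (a point): On the knob's axis, at its bar's mid-height, 104 mm above the bench. Steel hub of diameter 26 mm, top at 116.5 mm (foot: diameter 34 mm, up to 84 mm), with a round level bar of diameter 12 mm, 110 mm long, through it, both ends alike. The bar can be pushed sideways with a fingertip or gripped.
- bar_end (a point): One end of the knob's bar, on its centre line, 55 mm from the axis, 104 mm above the bench.
- washer_tab (a point): On the tab of the flat steel washer under the knob: 28 mm from the axis, 78.5 mm above the bench. Washer diameter 44 mm, tab 10 mm wide, reaching 33 mm from the axis. It stands still, at any angle, while the knob runs free and is dragged round with the knob once that has bitten.
- part_centre (a point): Centre, half-way up, of the loose turned aluminium part in the nest: flange of diameter 44 mm and 10 mm thick below, boss of diameter 26 mm above, 30 mm tall in all, top 58 mm above the bench.
- nest (a point): Where the part's centre lies when it sits in its nest, 43 mm above the bench.
- water_bottle: Bystander: clear bottle, diameter 64 mm, 190 mm tall, origin at its underside's centre.
- oil_can: Bystander: grey can, diameter 68 mm, 110 mm tall, origin at its underside's centre.
- spanner: Bystander: steel spanner lying on the bench, 180 mm long along its x axis, origin at its underside.
- parts_tray: Bystander: cardboard tray with steel bushes, 150 x 120 x 35 mm, origin at its underside's centre.
Things that resemble listed ones, but are neither listed nor needed, are in the scene too. Of the things shaped like the part that bears part_centre, the aluminium one is meant.

How it is judged (in metres and radians):
On the way, in this order (a step that is already met when the one before it is completed fails the run):
1. the strap is pushed home against its stop over the part (value of joint strap above 1.5 rad), for 0.2 s.
2. the knob is tightened past its bite (value of joint strap above 1.5 rad and distance of washer_tab from where it was at the start of the episode above 0.0121 m), for 0.2 s.
At the end, for the whole second after the job is handed in: The strap is within 4 degrees of its stop, over the part. The knob (and the tab washer it drags) has been turned 25 to 65 degrees past the bite (aim for 45) and not backed off again by more than 10 degrees. The part sits upright within 5 mm of its place in the nest, and nothing is moving (all of step 2 and distance of washer_tab from where it was at the start of the episode below 0.0301 m and horizontal distance between bar_end and washer_tab above 0.06 m and distance between part_centre and nest below 0.005 m and angle between part_centre's own z axis and vertical below 0.1 rad and velocity of joint clamp_knob below 0.05 rad/s); the robot touches nothing.
It fails at once if the knob is overtightened (more than 65 degrees past the bite) (distance of washer_tab from where it was at the start of the episode above 0.0301 m).
It fails at once if the part is knocked out of its nest (distance between part_centre and nest above 0.012 m).
It fails at once if a bystander is moved more than 20 mm (distance of any of water_bottle, oil_can, spanner, parts_tray from where it was at the start of the episode above 0.02 m).
It also fails if it takes over 61 s, if anything falls off the work surface, if the arm or the gripper's body presses on something with over 40 N, if the wrist force passes 120 N, or if a joint passes its speed limit or range.

## Working session

There is one attempt and no reset: what is moved stays moved. The work goes in short steps, Python scripts to look and compute and a tool call to move; the robot and the scene stay as the last step left them, time stands still between calls to the robot, and variables do not carry over. Pictures are saved under pics/ and viewed, at most 10 in all, crops included, and the job is handed in when it is done.

Besides the shell and the picture viewer there is one more tool, called as name(argument=value, ...) on one line, values as JSON. drive_tool: Moves the arm, as the interface text tells. Its arguments: {"type":"object","properties":{"steps":{"type":"array"}},"required":["steps"]}

```bash
mkdir -p pics
python3 - <<'E'
from station import r
import cv2
for n in("scene","top"):
    cv2.imwrite(f"pics/{n}0.png",r.capture(n)); p=r.camera_params(n); print(n,p["camera_matrix"],p["extrinsics"])
s=r.sense(); print(s["time_s"],s["tcp_pos"],s["ee_rot"],s["wrist_force"])
E
```

```text
scene [[608.63001337   0.         312.05993139]
 [  0.         608.63001337 243.51654214]
 [  0.           0.           1.        ]] [[-0.23102779  0.97282349  0.01551196  0.11982557]
 [ 0.63575469  0.16301056 -0.75448229 -0.27001242]
 [-0.73650671 -0.16444458 -0.65613707  1.9141639 ]
 [ 0.          0.          0.          1.        ]]
top [[616.56822068   0.         317.7495382 ]
 [  0.         616.56822068 233.66818454]
 [  0.           0.           1.        ]] [[-0.0101382  -0.9999364   0.00494098  0.00945816]
 [-0.99134876  0.00940423 -0.13091678  0.56510805]
 [ 0.13086199 -0.00622549 -0.99138105  1.72715241]
 [ 0.          0.          0.          1.        ]]
0.1 [ 0.14346034 -0.60780296  0.24057858] [[-9.73312726e-01 -2.29482096e-01 -5.51923006e-04]
 [-2.29482733e-01  9.73310951e-01  1.86220389e-03]
 [ 1.09850253e-04  1.93916355e-03 -9.99998114e-01]] [ 0.69545853 -0.95827383 -0.23645079]
```

View pics/top0.png

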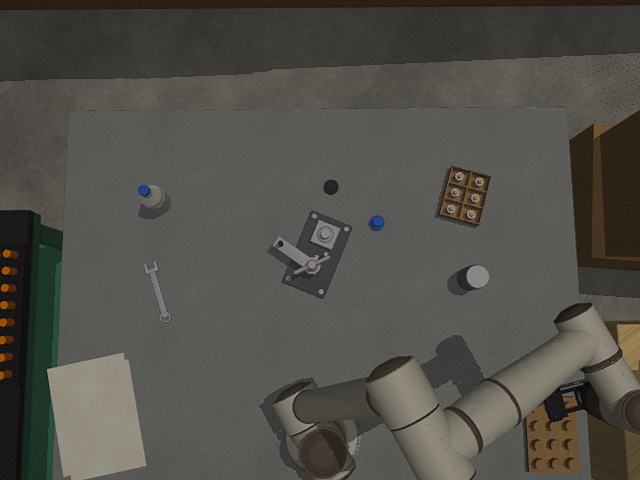

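View pics/scene0.png

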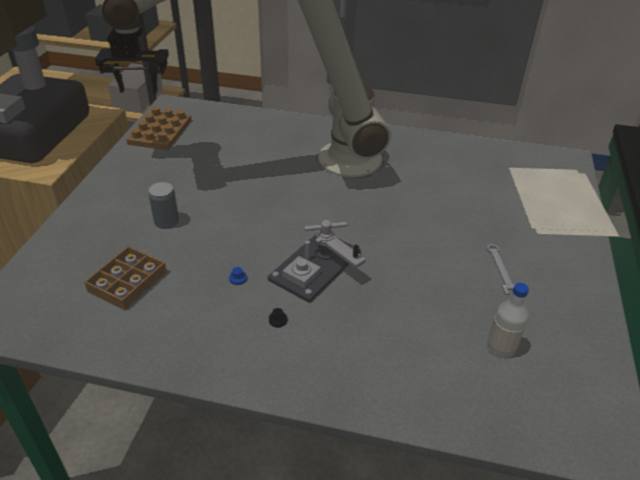

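The top view shows the fixture at about (318,255): strap parked to the upper left with the post near (280,243), and the knob near (312,265). In the scene view the knob is near (326,228) and the post near (356,250). I'll enlarge both.

Run:
```python
import cv2,numpy as np
a=cv2.imread("pics/top0.png")[205:305,260:360]; b=cv2.imread("pics/scene0.png")[210:310,265:375]
cv2.imwrite("pics/topc.png",cv2.convertScaleAbs(cv2.resize(a,(600,600),interpolation=cv2.INTER_CUBIC),alpha=1.4))
cv2.imwrite("pics/scenec.png",cv2.convertScaleAbs(cv2.resize(b,(660,600),interpolation=cv2.INTER_CUBIC),alpha=1.4))
```

```text
(no output)
```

View pics/topc.png

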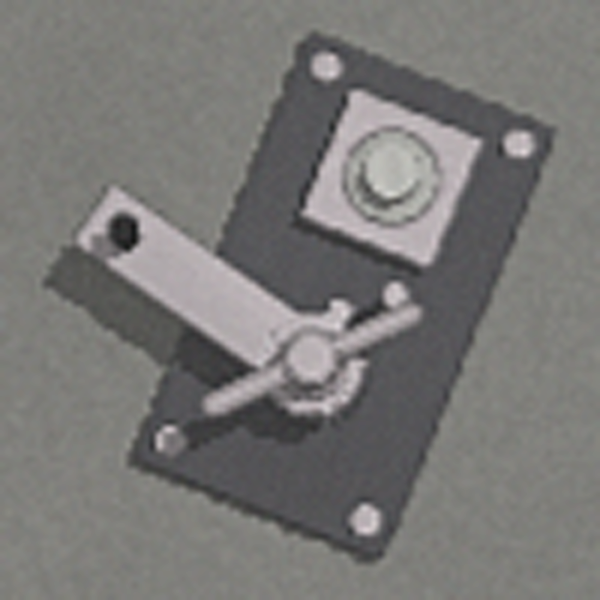

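View pics/scenec.png

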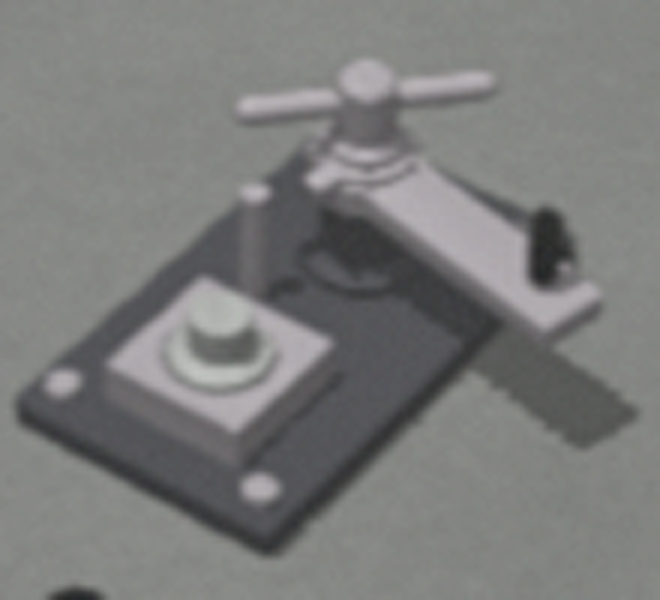

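In the top crop: hub top (309,358), bar ends (212,405) and (415,312), post top (125,230), part boss top (390,170), stop pin top (397,292), washer tab (343,310). In the scene crop: hub top (367,75), bar ends (242,107) and (491,83), post top (546,215).

```bash
cat > h.py <<'E'
import numpy as np
from station import r
def ray(n,u,v,z):
    p=r.camera_params(n);K=np.array(p["camera_matrix"]);E=np.array(p["extrinsics"]);R,t=E[:3,:3],E[:3,3]
    d=R.T@np.linalg.inv(K)@[u,v,1];c=-R.T@t
    return (c+d*(z-c[2])/d[2])[:2]
E
python3 - <<'E'
from h import *
T={"hub":(309,358,.1165),"bL":(212,405,.104),"bR":(415,312,.104),"post":(125,230,.11),"part":(390,170,.058),"pin":(397,292,.072),"tab":(343,310,.0785)}
S={"hub":(367,75,.1165),"bL":(491,83,.104),"bR":(242,107,.104),"post":(546,215,.11),"part":(220,308,.058),"pin":(256,190,.072)}
P={}
for k,(u,v,z) in T.items(): P[k]=ray("top",(u+.5)/6-.5+260,(v+.5)/6-.5+205,z);print(k,P[k].round(4))
for k,(u,v,z) in S.items(): print("S",k,ray("scene",(u+.5)/6-.5+265,(v+.5)/6-.5+210,z).round(4))
h=P["hub"]
for k in P: d=P[k]-h;print(k,np.hypot(*d).round(4),np.degrees(np.arctan2(d[1],d[0])).round(1))
E
```

```text
hub [0.4712 0.0233]
bL [0.4512 0.0677]
bR [ 0.4928 -0.0252]
post [0.531  0.1068]
part [ 0.5644 -0.0153]
pin [ 0.5052 -0.0177]
tab [0.4964 0.0076]
S hub [0.4751 0.0221]
S bL [0.4523 0.0697]
S bR [ 0.4929 -0.0257]
S post [0.5348 0.1072]
S part [ 0.5637 -0.017 ]
S pin [ 0.5056 -0.0164]
hub 0.0 0.0
bL 0.0487 114.2
bR 0.0531 -66.0
post 0.1027 54.3
part 0.1009 -22.5
pin 0.0533 -50.3
tab 0.0298 -32.0
```

drive_tool(steps=[0,0,-0.12,0,0,0,0,0,0,-0.12,0,0,0,0,0,0,-0.12,0,0,0,0,0,0,-0.12,0,0,0,0,0,0,-0.12,0,0,0,0,0,0,-0.12,0,0,0,0,0,0,-0.12,0,0,0,0,0,0,-0.12,0,0,0,0,0,0,-0.12,0,0,0,0,0,0,-0.12,0,0,0,0])

```text
time_s: 0.93
tcp_pos: [0.1435, -0.6079, 0.2409]
ee_rot: [[-0.133, -0.991, -0.0], [-0.991, 0.133, 0.001], [-0.001, 0.0, -1.0]]
wrist_force: [-0.5, 1.0, 0.2]
gripper_width: 0.328
gripper_force: 0.0
```

drive_tool(steps=[0,0,-0.12,0,0,0,0,0,0,-0.12,0,0,0,0,0,0,-0.12,0,0,0,0,0,0,-0.12,0,0,0,0,0,0,-0.12,0,0,0,0,0,0,-0.12,0,0,0,0,0,0,-0.12,0,0,0,0,0,0,-0.12,0,0,0,0,0,0,-0.12,0,0,0,0,0,0,-0.12,0,0,0,0])

```text
time_s: 1.77
tcp_pos: [0.1435, -0.6079, 0.2409]
ee_rot: [[0.876, -0.483, -0.0], [-0.483, -0.876, 0.001], [-0.001, -0.001, -1.0]]
wrist_force: [-0.0, 0.9, -0.1]
gripper_width: -0.001
gripper_force: 0.0
```

drive_tool(steps=[0,0,-0.115,0,0,0,0,0,0,-0.115,0,0,0,0,0,0,0,0.007,-0.04,0,0,0,0,0,0.007,-0.04,0,0,0,0,0,0.007,-0.04,0,0,0,0,0,0.007,-0.04,0,0,0,0,0,0.007,-0.04,0,0,0,0,0,0.007,-0.04,0,0,0,0,0,0.007,-0.04,0,0,0,0,0,0.007,-0.04,0,0])

```text
time_s: 2.6
tcp_pos: [0.2859, -0.3143, 0.2413]
ee_rot: [[0.961, -0.277, -0.0], [-0.277, -0.961, 0.0], [-0.0, -0.0, -1.0]]
wrist_force: [1.8, 0.4, -0.1]
gripper_width: 0.007
gripper_force: 0.0
```

drive_tool(steps=[0,0,0,0.007,-0.04,0,0,0,0,0,0.007,-0.04,0,0,0,0,0,0.007,-0.04,0,0,0,0,0,0.007,-0.04,0,0,0,0,0,0.007,-0.04,0,0,0,0,0,0.007,-0.04,0,0,0,0,0,0.007,-0.04,0,0,0,0,0,0.007,-0.04,0,0,0,0,0,0.007,-0.04,0,0,0,0,0,0.007,-0.04,0,0])

```text
time_s: 3.43
tcp_pos: [0.4636, 0.051, 0.2415]
ee_rot: [[0.961, -0.275, -0.0], [-0.275, -0.961, 0.0], [-0.0, 0.0, -1.0]]
wrist_force: [1.0, -1.0, 0.9]
gripper_width: 0.005
gripper_force: 0.0
```

drive_tool(steps=[0,0,0,0.008,-0.04,0,0,0,0,0,0.008,-0.04,0,0,0,0,0,0,0,0.034,0,0,0,0,0,0,0.034,0,0,0,0,0,0,0.034,0,0,0,0,0,0,0.034,0,0,0,0,0,0,0,0])

```text
time_s: 4.02
tcp_pos: [0.4962, 0.1192, 0.099]
ee_rot: [[0.961, -0.278, -0.014], [-0.278, -0.961, -0.006], [-0.012, 0.01, -1.0]]
wrist_force: [-1.0, -0.2, -1.5]
gripper_width: 0.006
gripper_force: 0.0
```

Run:
```python
from h import *
import cv2
a=r.capture("top")[190:310,255:375]; b=r.capture("scene")[190:310,265:385]
o=np.hstack([cv2.resize(i,(400,400),interpolation=cv2.INTER_CUBIC) for i in(a,b)])
cv2.imwrite("pics/p1.png",cv2.convertScaleAbs(o,alpha=1.4)); s=r.sense();print(s["tcp_pos"],s["joints"],s["moment"],s["wrist_force"])
```

```text
[0.50081015 0.12110985 0.10516255] [ 3.16810625e+01  1.99736065e+01 -2.51663952e+01  4.45528249e-02
 -4.50176938e+01  4.22882357e+01] [-0.00126208  0.12692596 -0.00919183] [0.88992738 0.32510692 1.05934045]
```

View pics/p1.png

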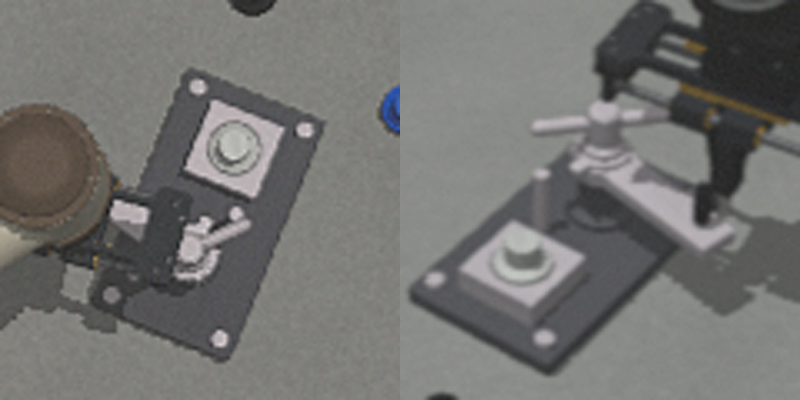

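The fist stands behind the post on the strap's far side, clear of it. Now the arc push.

drive_tool(steps=[0,0,0.05,0.0053,0,0,0,0,0,0.05,0.0053,0,0,0,0,0,0.05,0.0053,0,0,0,0,0,0.05,0.0053,0,0,0,0,0,0.05,0.0053,0,0,0,0,0,0.05,0.0053,0,0,0,0,0,0.05,0.0053,0,0,0,0,0,0.05,0.0053,0,0,0,0,0,0.05,0.0053,0,0,0,0,0,0.05,0.0053,0,0,0])

```text
time_s: 4.95
tcp_pos: [0.5475, 0.0959, 0.1087]
ee_rot: [[0.709, -0.705, 0.002], [-0.705, -0.709, 0.001], [0.001, -0.002, -1.0]]
wrist_force: [-2.1, -1.7, 1.0]
gripper_width: 0.004
gripper_force: 1.3
```

```bash
cat >> h.py <<'E'
def st():
    s=r.sense();d=np.array(s["tcp_pos"][:2])-[.4725,.0225];R=np.array(s["ee_rot"])
    print("t",s["time_s"],"r",np.hypot(*d).round(4),"ang",np.degrees(np.arctan2(d[1],d[0])).round(1),"yaw x",np.degrees(np.arctan2(R[1,0],R[0,0])).round(2),"tcp",np.round(s["tcp_pos"],4),"F",np.round(s["wrist_force"],1),"M",np.round(s["moment"],3),"j6",round(s["joints"][5],1))
E
python3 -c "
from h import *
st()"
```

```text
t 4.95 r 0.105 ang 44.4 yaw x -44.83 tcp [0.5475 0.0959 0.1087] F [-2.1 -1.7  1. ] M [-0.163  1.036 -0.06 ] j6 18.5
```

drive_tool(steps=[0,0,0.05,0.0053,0,0,0,0,0,0.05,0.0053,0,0,0,0,0,0.05,0.0053,0,0,0,0,0,0.05,0.0053,0,0,0,0,0,0.05,0.0053,0,0,0,0,0,0.05,0.0053,0,0,0,0,0,0.05,0.0053,0,0,0,0,0,0.05,0.0053,0,0,0,0,0,0.05,0.0053,0,0,0,0,0,0.05,0.0053,0,0,0])

```text
time_s: 5.78
tcp_pos: [0.576, 0.052, 0.1086]
ee_rot: [[0.284, -0.959, 0.003], [-0.959, -0.284, 0.002], [-0.0, -0.004, -1.0]]
wrist_force: [-1.1, 1.1, -0.1]
gripper_width: 0.007
gripper_force: 0.8
```

drive_tool(steps=[0,0,0.05,0.0053,0,0,0,0,0,0.05,0.0053,0,0,0,0,0,0.05,0.0053,0,0,0,0,0,0.05,0.0053,0,0,0,0,0,0.05,0.0053,0,0,0,0,0,0.05,0.0053,0,0,0,0,0,0.05,0.0053,0,0,0])

```text
time_s: 6.37
tcp_pos: [0.5815, 0.0156, 0.1088]
ee_rot: [[-0.061, -0.998, 0.005], [-0.998, 0.061, 0.002], [-0.002, -0.004, -1.0]]
wrist_force: [-1.7, 2.1, -0.8]
gripper_width: 0.003
gripper_force: 0.8
```

```bash
python3 -c "
from h import *
st()"
```

```text
t 6.3667 r 0.1092 ang -3.6 yaw x -93.52 tcp [0.5815 0.0156 0.1088] F [-1.7  2.1 -0.8] M [ 0.496  0.476 -0.055] j6 -21.0
```

drive_tool(steps=[0,0,0.05,0.0053,0.0005,0,0,0,0,0.05,0.0053,0.0005,0,0,0,0,0.03,0.0032,0.0005,0,0,0,0,0.03,0.0032,0,0,0,0,0,0,0,0,0,0])

```text
time_s: 6.78
tcp_pos: [0.5783, -0.0016, 0.1084]
ee_rot: [[-0.218, -0.976, 0.005], [-0.976, 0.218, 0.001], [-0.002, -0.005, -1.0]]
wrist_force: [0.6, 0.6, 0.3]
gripper_width: 0.006
gripper_force: 0.1
```

drive_tool(steps=[0,0,0,0.003,0,0,0,0,0,0,0.002,0,0,0,0,0,0,0,0,0,0])

```text
time_s: 7.03
tcp_pos: [0.5781, -0.0024, 0.1081]
ee_rot: [[-0.217, -0.976, 0.008], [-0.976, 0.217, 0.006], [-0.008, -0.006, -1.0]]
wrist_force: [-1.5, 14.5, 5.0]
gripper_width: 0.004
gripper_force: 7.0
```

```bash
python3 -c "
from h import *
import cv2
st()
b=r.capture('scene')[190:310,265:385]; a=r.capture('top')[190:310,255:375]
o=np.hstack([cv2.resize(i,(400,400),interpolation=cv2.INTER_CUBIC) for i in(a,b)])
cv2.imwrite('pics/p2.png',cv2.convertScaleAbs(o,alpha=1.4))"
```

```text
t 7.0333 r 0.1085 ang -13.3 yaw x -102.51 tcp [ 0.5781 -0.0024  0.1081] F [-1.5 14.5  5. ] M [ 4.331  0.563 -0.159] j6 -28.0
```

View pics/p2.png

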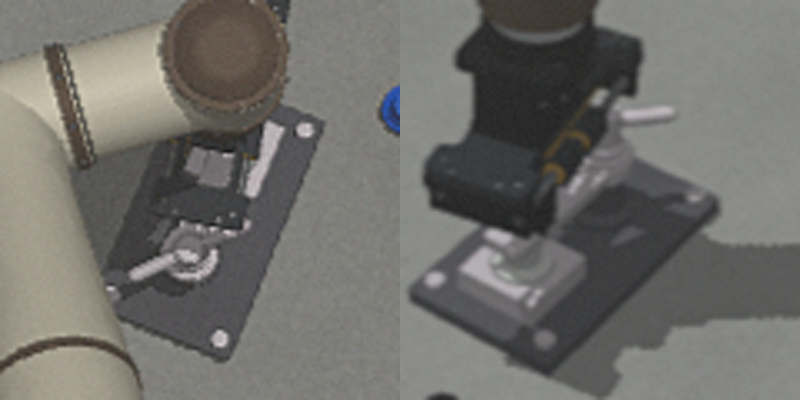

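14.5 N of resistance at the expected angle, and the scene view shows the strap lying over the part: the strap is home. I'll back off, lift and turn the tool for the knob.

drive_tool(steps=[0,0,0,-0.007,0,0,0,0,0,0,-0.012,0,0,0,0,0,0,0,0,-0.03,0,0,0,0,0,0,-0.03,0,0,0,0,0,0,-0.03,0,0,0,-0.12,0,0,0,0.69,0,0,-0.12,0,0,0,0.69,0,0,-0.12,0,0,0,0.69,0,0,-0.12,0,0,0,0.69,0,0,-0.12,0,0,0,0.69])

```text
time_s: 7.97
tcp_pos: [0.5796, 0.0122, 0.1957]
ee_rot: [[0.378, -0.926, -0.001], [-0.926, -0.378, -0.001], [0.0, 0.001, -1.0]]
wrist_force: [-0.7, 0.8, 0.3]
gripper_width: 0.302
gripper_force: 0.0
```

drive_tool(steps=[0,0,-0.12,0,0,0,0.69,0,0,-0.12,0,0,0,0.69,0,0,-0.12,0,0,0,0.69,0,0,-0.12,0,0,0,0.69,0,0,-0.12,0,0,0,0.69,0,0,-0.12,0,0,0,0.69,0,0,-0.12,0,0,0,0.69,0,0,-0.12,0,0,0,0.69,0,0,-0.12,0,0,0,0.69,0,0,-0.12,0,0,0,0.69])

```text
time_s: 8.8
tcp_pos: [0.5796, 0.0122, 0.1956]
ee_rot: [[1.0, 0.017, -0.001], [0.017, -1.0, -0.001], [-0.001, 0.001, -1.0]]
wrist_force: [-0.2, 0.4, -0.8]
gripper_width: 0.69
gripper_force: 0.0
```

drive_tool(steps=[0,0,-0.12,0,0,0,0.69,0,0,-0.12,0,0,0,0.69,0,0,-0.12,0,0,0,0.69,0,0,-0.12,0,0,0,0.69,0,0,-0.12,0,0,0,0.69,0,0,-0.12,0,0,0,0.69,0,0,-0.12,0,0,0,0.69,0,0,-0.12,0,0,0,0.69,0,0,-0.12,0,0,0,0.69,0,0,-0.12,0,0,0,0.69])

```text
time_s: 9.63
tcp_pos: [0.5797, 0.0122, 0.1956]
ee_rot: [[0.347, 0.938, -0.001], [0.938, -0.347, -0.001], [-0.001, -0.0, -1.0]]
wrist_force: [-0.1, -0.4, 0.1]
gripper_width: 0.689
gripper_force: 0.0
```

```bash
cat >> h.py <<'E'
def to(x,y):
    s=r.sense();R=np.array(s["ee_rot"]);print("tool shift",(R.T@(np.array([x,y,s["tcp_pos"][2]])-s["tcp_pos"])).round(4))
E
python3 -c "
from h import *
st(); to(.4725,.0225)"
```

```text
t 9.6333 r 0.1076 ang -5.5 yaw x 69.71 tcp [0.5797 0.0122 0.1956] F [-0.1 -0.4  0.1] M [-0.106  0.118  0.001] j6 142.5
tool shift [-2.750e-02 -1.041e-01  1.000e-04]
```

drive_tool(steps=[0,0,0,-0.0092,-0.0347,0,0.69,0,0,0,-0.0092,-0.0347,0,0.69,0,0,0,-0.0091,-0.0347,0,0.69,0,0,0,0,0,0,0.69,0,0,0,0,0,0.03,0.69,0,0,0,0,0,0.03,0.69,0,0,0,0,0,0.02,0.69,0,0,0,0,0,0.01,0.69,0,0,0,0,0,0,0.69,0,0,0,0,0,0,0.69])

```text
time_s: 10.47
tcp_pos: [0.4728, 0.0232, 0.1055]
ee_rot: [[0.352, 0.936, -0.001], [0.936, -0.352, -0.001], [-0.001, -0.001, -1.0]]
wrist_force: [0.1, -0.6, 0.4]
gripper_width: 0.69
gripper_force: 0.0
```

```bash
python3 -c "
from h import *
import cv2
st(); to(.4725,.0225)
b=r.capture('scene')[190:310,265:385]; a=r.capture('top')[190:310,255:375]
o=np.hstack([cv2.resize(i,(400,400),interpolation=cv2.INTER_CUBIC) for i in(a,b)])
cv2.imwrite('pics/p3.png',cv2.convertScaleAbs(o,alpha=1.4))"
```

```text
t 10.4667 r 0.0008 ang 64.1 yaw x 69.38 tcp [0.4728 0.0232 0.1055] F [ 0.1 -0.6  0.4] M [-0.133  0.032  0.007] j6 136.8
tool shift [-0.0008 -0.0001  0.    ]
```

View pics/p3.png

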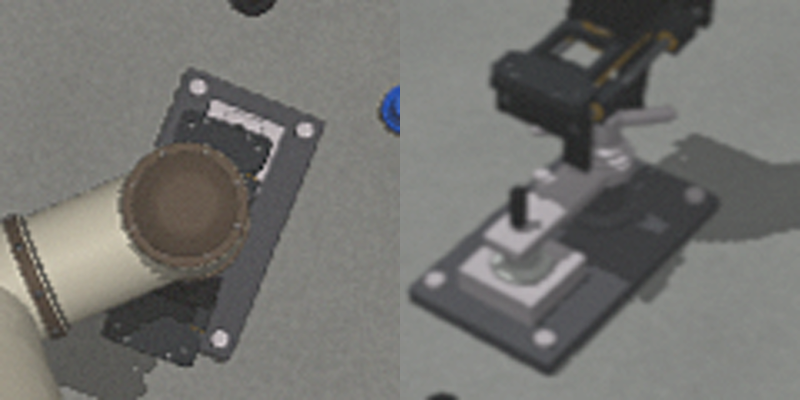

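The strap lies over the part with the post at about (517,205), and the fingers straddle the hub clear of the bar. Turning the knob in short steps.

drive_tool(steps=[0,0,0.08,0,0,0,0.69,0,0,0.08,0,0,0,0.69,0,0,0.08,0,0,0,0.69,0,0,0.08,0,0,0,0.69,0,0,0.08,0,0,0,0.69,0,0,0.08,0,0,0,0.69])

```text
time_s: 11.07
tcp_pos: [0.4728, 0.023, 0.1067]
ee_rot: [[0.748, 0.664, 0.001], [0.664, -0.748, 0.0], [0.001, 0.001, -1.0]]
wrist_force: [-1.4, -1.4, 1.5]
gripper_width: 0.689
gripper_force: 0.5
```

```bash
python3 -c "
from h import *
st()"
```

```text
t 11.0667 r 0.0006 ang 61.7 yaw x 41.62 tcp [0.4728 0.023  0.1067] F [-1.4 -1.4  1.5] M [-0.432  0.388 -0.004] j6 109.1
```

drive_tool(steps=[0,0,0.07,0,0,0,0.69,0,0,0.07,0,0,0,0.69,0,0,0.07,0,0,0,0.69])

```text
time_s: 11.32
tcp_pos: [0.4727, 0.023, 0.1066]
ee_rot: [[0.869, 0.494, 0.001], [0.494, -0.869, 0.0], [0.001, 0.0, -1.0]]
wrist_force: [-0.0, 0.1, 0.1]
gripper_width: 0.686
gripper_force: 0.5
```

```bash
python3 -c "
from h import *
st()"
```

```text
t 11.3167 r 0.0006 ang 68.7 yaw x 29.61 tcp [0.4727 0.023  0.1066] F [-0.   0.1  0.1] M [-0.345  0.379 -0.001] j6 97.1
```

drive_tool(steps=[0,0,0.07,0,0,0,0.69,0,0,0.07,0,0,0,0.69,0,0,0.07,0,0,0,0.69])

```text
time_s: 11.57
tcp_pos: [0.4726, 0.023, 0.1066]
ee_rot: [[0.953, 0.302, 0.001], [0.302, -0.953, 0.0], [0.001, 0.0, -1.0]]
wrist_force: [-0.6, -0.4, 0.5]
gripper_width: 0.695
gripper_force: 0.5
```

```bash
python3 -c "
from h import *
st()"
```

```text
t 11.5667 r 0.0005 ang 76.8 yaw x 17.58 tcp [0.4726 0.023  0.1066] F [-0.6 -0.4  0.5] M [-0.252  0.459  0.058] j6 85.0
```

drive_tool(steps=[0,0,0.07,0,0,0,0.69,0,0,0.07,0,0,0,0.69,0,0,0.07,0,0,0,0.69])

```text
time_s: 11.82
tcp_pos: [0.4726, 0.0231, 0.1066]
ee_rot: [[0.995, 0.097, 0.0], [0.097, -0.995, 0.0], [0.001, -0.0, -1.0]]
wrist_force: [-1.3, -0.9, -0.0]
gripper_width: 0.688
gripper_force: 0.5
```

```bash
python3 -c "
from h import *
st()"
```

```text
t 11.8167 r 0.0006 ang 80.6 yaw x 5.55 tcp [0.4726 0.0231 0.1066] F [-1.3 -0.9 -0. ] M [-0.138  0.516  0.032] j6 73.0
```

drive_tool(steps=[0,0,0.07,0,0,0,0.69,0,0,0.07,0,0,0,0.69,0,0,0.07,0,0,0,0.69])

```text
time_s: 12.07
tcp_pos: [0.4726, 0.0231, 0.1066]
ee_rot: [[0.994, -0.113, 0.001], [-0.113, -0.994, 0.0], [0.0, -0.0, -1.0]]
wrist_force: [-1.2, 0.2, 1.1]
gripper_width: 0.692
gripper_force: 0.5
```

```bash
python3 -c "
from h import *
st()"
```

```text
t 12.0667 r 0.0006 ang 82.3 yaw x -6.49 tcp [0.4726 0.0231 0.1066] F [-1.2  0.2  1.1] M [-0.082  0.558  0.077] j6 61.0
```

drive_tool(steps=[0,0,0.07,0,0,0,0.69,0,0,0.07,0,0,0,0.69,0,0,0.07,0,0,0,0.69])

```text
time_s: 12.32
tcp_pos: [0.4722, 0.0232, 0.1065]
ee_rot: [[0.949, -0.316, -0.0], [-0.316, -0.949, -0.0], [-0.0, 0.0, -1.0]]
wrist_force: [-3.0, -0.7, 0.6]
gripper_width: 0.694
gripper_force: 4.8
```

```bash
python3 -c "
from h import *
st()"
```

```text
t 12.3167 r 0.0007 ang 116.6 yaw x -18.45 tcp [0.4722 0.0232 0.1065] F [-3.  -0.7  0.6] M [0.092 0.811 0.339] j6 49.0
```

Bite (moment 0.34 N m) lies between yaw -6.5° and -18.5°. One eighth of a turn more takes it to about -57.5°.

drive_tool(steps=[0,0,0.07,0,0,0,0.69,0,0,0.07,0,0,0,0.69,0,0,0.07,0,0,0,0.69,0,0,0.07,0,0,0,0.69,0,0,0.07,0,0,0,0.69,0,0,0.07,0,0,0,0.69])

```text
time_s: 12.82
tcp_pos: [0.4723, 0.023, 0.1066]
ee_rot: [[0.737, -0.676, -0.0], [-0.676, -0.737, -0.0], [0.0, 0.0, -1.0]]
wrist_force: [-1.7, -1.4, 0.2]
gripper_width: 0.691
gripper_force: 4.9
```

```bash
python3 -c "
from h import *
st()"
```

```text
t 12.8167 r 0.0005 ang 112.0 yaw x -42.5 tcp [0.4723 0.023  0.1066] F [-1.7 -1.4  0.2] M [-0.26   0.645  0.322] j6 24.9
```

drive_tool(steps=[0,0,0.06,0,0,0,0.69,0,0,0.06,0,0,0,0.69,0,0,0.06,0,0,0,0.69,0,0,0.06,0,0,0,0.69,0,0,0,0,0,0,0.69,0,0,0,0,0,0,0.69])

```text
time_s: 13.32
tcp_pos: [0.4725, 0.0229, 0.1064]
ee_rot: [[0.559, -0.829, 0.0], [-0.829, -0.559, -0.0], [0.0, 0.0, -1.0]]
wrist_force: [-2.1, -2.4, 0.9]
gripper_width: 0.693
gripper_force: 2.7
```

```bash
python3 -c "
from h import *
st()"
```

```text
t 13.3167 r 0.0004 ang 86.2 yaw x -56.03 tcp [0.4725 0.0229 0.1064] F [-2.1 -2.4  0.9] M [-0.579  0.704  0.161] j6 11.4
```

drive_tool(steps=[0,0,-0.07,0,0,0,0.69,0,0,-0.08,0,0,0,0.69,0,0,0,0,0,0,0.69,0,0,0,0,0,-0.02,0.69,0,0,0,0,0,-0.035,0.69,0,0,0,0,0,-0.035,0.69,0,0,0,0,0,-0.035,0.69])

```text
time_s: 13.9
tcp_pos: [0.4728, 0.0233, 0.2325]
ee_rot: [[0.674, -0.739, 0.001], [-0.739, -0.674, 0.0], [0.0, -0.001, -1.0]]
wrist_force: [2.0, 0.3, 0.5]
gripper_width: 0.696
gripper_force: 0.0
```

drive_tool(steps=[0,0,0,0.033,0.022,0,0.69,0,0,0,0.033,0.022,0,0.69,0,0,0,0.033,0.022,0,0.69,0,0,0,0.033,0.022,0,0.69,0,0,0,0.033,0.022,0,0.69,0,0,0,0.033,0.022,0,0.69,0,0,0,0.033,0.022,0,0.69,0,0,0,0.033,0.022,0,0.69,0,0,0,0,0,0,0.69,0,0,0,0,0,0,0.69])

```text
time_s: 14.73
tcp_pos: [0.5211, -0.2924, 0.23]
ee_rot: [[0.671, -0.741, 0.0], [-0.741, -0.671, 0.0], [-0.0, -0.0, -1.0]]
wrist_force: [0.4, 1.1, -0.0]
gripper_width: 0.691
gripper_force: 0.0
```

```bash
python3 -c "
from h import *
import cv2
st()
b=r.capture('scene')[200:300,275:375]; a=r.capture('top')[220:310,265:355]
o=np.hstack([cv2.resize(i,(400,400),interpolation=cv2.INTER_CUBIC) for i in(a,b)])
cv2.imwrite('pics/p4.png',cv2.convertScaleAbs(o,alpha=1.4))"
```

```text
t 14.7333 r 0.3186 ang -81.2 yaw x -47.83 tcp [ 0.5211 -0.2924  0.23  ] F [ 0.4  1.1 -0. ] M [0.042 0.189 0.004] j6 56.0
```

View pics/p4.png

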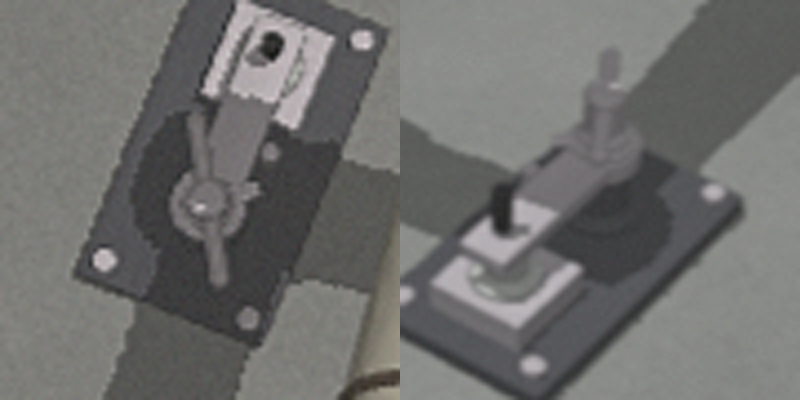

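Strap home with the post at (272,45), bar at its new angle, washer tab now at about (250,190) in the left half, and the part seated below. I'll check the angles.

Run:
```python
from h import *
C=np.array([.4725,.0225])
for k,(u,v,z) in {"tab":(252,190,.0785),"post":(272,42,.11),"b1":(197,112,.104),"b2":(218,278,.104),"hub":(207,194,.1165)}.items():
    d=ray("top",(u+.5)/4.444-.5+265,(v+.5)/4.444-.5+220,z)-C;print(k,d.round(4),np.hypot(*d).round(4),np.degrees(np.arctan2(d[1],d[0])).round(1))
```

```text
tab [ 0.0067 -0.0274] 0.0282 -76.2
post [ 0.0956 -0.0404] 0.1038 -22.9
b1 [0.0532 0.0063] 0.0536 6.8
b2 [-0.0493 -0.0057] 0.0496 -173.4
hub [0.0013 0.0005] 0.0014 21.7
```

The tab moved 44° past the bite and the strap is at its stop. Handing in.

```bash
python3 -c "
from station import r
print(r.finish_job())"
```

```text
the job is handed in; nothing more can be done
None
```

The job is handed in: the strap is home over the part, the knob measures about 44° past its bite, the part looks seated in its nest and the arm is clear. The hand-in returned no verdict, and I did not re-measure the bystanders.

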